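Load a vial rack through the feeder's one-way gate

ROBOT

A 6-joint arm with a two-finger parallel gripper is mounted at the origin on the work surface. World frame = base frame: x ahead of the robot, y to its left, z up, the work surface at z = 0. Lengths are in mm, angles in degrees, forces in N, time in s.
With the tool pointing down it reaches from about 250 to 725 mm from the base axis. Payload 4 kg.
Tool frame: the origin (TCP) lies at the very end of the fingers, on their centre line; the grasp point (between the pads) lies 19 mm behind it (env.grasp_offset is the distance from the TCP to the grasp point, in mm); z points along the fingers, y is the line along which they close (so a half turn about z gives the same grasp; the last joint's range is limited). The gripper opens to 85 mm and grips with 20 to 120 N. Pads are 22 mm wide; open, the fingers measure 114 mm over their backs; the gripper's body (76 mm by 85 mm) begins 54 mm behind the grasp point. The pads swing forward as they close: fully open they stand 13 mm farther back than shut.
Start: joints at [-63.942, 13.785, 0.286, 76.501, 0, 90], TCP at [219.639, -449.175, 231.306] pointing down, gripper open.
Joint ranges: [-155.79, 155.79], [-60.16, 107.12], [-62.33, 73.08], [-114, 123.19], [-81.49, 82.49], [-180, 180]. Speed limits (degrees/s): [159.86, 159.86, 180, 180, 180, 180].

INTERFACE

Orientations are given as a 3x3 rotation matrix whose columns are the frame's x, y, z axes.
In Python, from station import env, eyes gives the robot as it stands. The module is installed in compiled form; this text tells all that it offers.
- The arm moves only by the tool carry_out, never from a script. Its argument "commands" is a list of rows, each a list of 2 entries, a list of its own where there are three numbers: the shift along the tool's x, y, z each as a share of 20 mm, from -1 to 1, then the turn, a rotation vector about the tool's x, y, z each as a share of 0.08 rad, from -1 to 1. In form: [[[x, y, z], [rx, ry, rz]], ...]. A call has exactly 5 rows; each row shifts and turns the commanded pose from where the row before left it, along the tool's axes as they then stand; what a row does not reach is not made up. A row lasts 1/12 s, in which the tool goes at most 41.7 mm and 7.16 degrees, less where a joint would pass 70% of its speed; a pose out of reach is approached as far as the arm can. A call with a number of a shift or a turn outside -1 to 1 is refused whole. A call with a gripper value outside its range is refused whole. "jaw" is the finger opening in mm, from 0 to 85.4, set as the call begins (left out, the last holds). The fingers move at their own pace and stop on an object; "newtons" is the grip in N (left out, the last holds). Time passes only in rows, so rows that do not move let the fingers close, or fill a call up. It gives the time, the measured TCP pose, the force, the opening and the grip force at its end, in the units of the state.
- env.sense(): the state, without advancing time (a new reading comes with each control period).
- eyes.read_camera(name): name is "side" or "top" or "wrist"; returns a dict with "image" (400x640x3 uint8, red, green, blue), "mtx" (3x3 intrinsics, pixels), "T" (4x4, takes a point from camera to world coordinates). Camera axes: x right, y down, z forward; pixel columns grow to the right and rows downward; lengths in mm; the calibration is good to about 2 mm. A picture is of the moment at which its call begins. There is no depth.
- env.sign_off(): hands the job in; it is judged then, once.
The state is a dict: "clock": time; "joint_positions": joint angles; "joint_velocities": joint speeds; "joint_efforts": joint torques, N m; "position": TCP position; "eef_rot": TCP orientation; "contact_force": force on the tool from outside, world axes, zero at the start; "ft_torque": the same for the moment, N m; "finger_gap": opening from 0.0 (shut) to 1.0 (fully open); "grasp_force": force on a finger pad.
Only numpy, scipy, OpenCV 4.12 (cv2) and the standard library are available. Lean on these libraries where they do the work, as an engineer would, in place of code of your own. Each camera call takes 0.05 s, during which the arm holds its last target. There are 200 camera calls.

TASK

Load the blue vial rack into the autosampler's feeder: stand it in the flared mouth of the lane, round end leading, and slide it along the lane floor so that it swings the orange one-way gate aside, then on until it is fully home on the end stop with the red plunger pushed in. Then draw it back lightly until it bears on the shut gate and hold it so a moment, to be sure the gate does not swing back, and leave it standing in the lane behind the gate. Keep the rack upright and down on the floor of the lane, never press it on the gate or the end stop with more than about 1 kg (10 N), and leave the grey rack, the bottle and the screwdriver where they are.

Things in the scene. Friction and masses are not known exactly. Their poses are not given: they have to be found in the camera images.
- feeder: White rack feeder fixed on the bench. Origin: on the lane's centre line, beside the gate's hinge pin, at bench height; x = direction of feed, z up. Straight open-topped lane 34 mm wide from x = -45 to 238 mm; floor 8 mm and wall tops 32 mm above the bench. Grip the rack's upper half so that the fingers clear the walls. Cabinet (140 mm high, mast 215 mm) from x = 250 mm, y -105 to 105 mm.
- lane_mouth (a point): Point on the lane floor (8 mm above the bench) in the middle of the flared mouth, at x = -85 mm of the feeder. The walls there are 24 mm high and widen evenly from 34 mm apart at x = -45 mm to about 74 mm apart at x = -145 mm, where the feeder's floor ends. A rack centred here stands clear of the gate. Axes as the feeder's.
- stop_zone (a point): Point on the lane floor midway in the zone of the end stop, a grey block with a black hard-rubber face as wide as the lane, 36 mm high above the lane floor, clamped by hand anywhere in this zone: the rubber face is up to 30 mm nearer or farther along the lane (x = 157 to 217 mm of the feeder). Its true place is not measured: feel for it. It gives only 2 mm under 10 N. Axes as the feeder's.
- gate (a joint): Opening (rad) of the orange one-way gate: a leaf 46 mm long, 19 mm high (12 to 31 mm above the bench) on an upright pin at feeder x = 0, y = +22 mm, sprung shut. 0 = shut: 45 degrees across the lane, tip pointing the way of feed. It swings only inwards (about 0.67 beside a rack, 0.8 at most), at about 6 N, and falls shut once the rack's flat end is over 48 mm past the feeder's origin.
- gate_tip (a point): Middle of the free edge of the gate leaf. With the gate shut, the flat end of a rack drawn back against it stands 34 to 36 mm beyond the feeder's origin (along the feeder's x). The shut gate is firm: it gives about 1 mm at 10 N.
- plunger (a joint): How far the red sprung presence plunger in the face of the end stop is pushed in, in m: 0 = free, standing 8 mm out of the face; 0.008 = flush, with the rack just touching the rubber face. It takes 1.5 to 2.5 N.
- pad (a joint): How far the rubber face of the end stop is squeezed, in m: 0 = free, about 0.002 per 10 N.
- rack_center (a point): Centre of the blue vial rack to be loaded, 30 mm above its underside. Body 100 mm long (x), 30 mm wide (y), 60 mm high, smooth sides; five amber vials with white caps stand in it, reaching 77 mm above the underside. x = towards its round end, z up. About 0.2 to 0.4 kg. Stands on the bench at first; the blue and the grey rack may have changed places.
- rack_nose (a point): Foremost point of the blue rack's round end, 50 mm from its centre along its x, half-way up.
- rack_tail (a point): Middle of the blue rack's flat end, 50 mm from its centre against its x, half-way up.
- rack: The blue rack itself: origin at the centre of its underside, axes as for its centre.
- grey_center (a point): Centre of the other rack: same shape and size, grey with black caps, standing on the bench. To be left alone. Half-way up, x towards its round end.
- bottle: Closed bottle with blue cap, 64 mm across, 130 mm high, standing on the bench beyond the feeder. To be left alone. Origin under its centre.
- driver_mid (a point): Screwdriver, about 180 mm long, lying on the bench between the robot and the feeder. To be left alone. Point near its middle.
Things that resemble listed ones, but are neither listed nor needed, are in the scene too. Leave any pink look-alike of the rack alone.

How it is judged (in metres and radians):
On the way, in this order (a step that is already met when the one before it is completed fails the run):
1. the rack, low in the lane and round end leading, stands part-way through the gate and holds it open (at least 0.5 rad) (value of joint gate above 0.5 rad and x of rack_nose in the frame of feeder above 0.03 m and x of rack_tail in the frame of feeder below 0.04 m and z of rack_center in the frame of feeder below 0.046 m and contact force between rack and gate above 0.3 N), for 0.1 s.
2. the rack is fully home: the plunger pushed in at least 6.5 of its 8 mm, with the gate shut behind it (value of joint plunger above 0.0065 m and value of joint gate below 0.1 rad and z of rack_center in the frame of feeder below 0.046 m), for 0.2 s.
3. the rack is drawn back so that it bears on the shut gate with at least 1.5 N (contact force between rack and gate above 1.5 N and value of joint gate below 0.1 rad and x of rack_tail in the frame of feeder between 0.028 and 0.042 m), for 0.1 s.
At the end, for the whole second after the job is handed in: The gate is shut (under 0.1 rad) and the blue rack stands at rest, upright and let go, on the lane floor between the gate and the end stop, its flat end 28 to 125 mm beyond the feeder's origin along the lane and its centre within 6 mm of the lane's centre line (value of joint gate below 0.1 rad and x of rack_tail in the frame of feeder between 0.028 and 0.125 m and y of rack_center in the frame of feeder between -0.006 and 0.006 m and z of rack_center in the frame of feeder below 0.042 m and angle between rack's own z axis and vertical below 0.1 rad and linear speed of rack below 0.02 m/s); the robot touches nothing.
It fails at once if the rack is pressed on the gate or on the end stop's rubber face with more than 11 N (contact force between rack and gate above 11 N or contact force between rack and pad above 11 N).
It fails at once if the rack is lifted more than 10 mm off the lane floor while it is in or beyond the gate (x of rack_nose in the frame of feeder between 0.04 and 0.27 m and z of rack_center in the frame of feeder between 0.048 and 0.09 m and y of rack_center in the frame of feeder between -0.06 and 0.06 m).
It fails at once if the blue rack is tipped by more than 0.4 rad (angle between rack's own z axis and vertical above 0.4 rad).
It fails at once if the grey rack, the bottle or the screwdriver is moved by more than 20 mm (distance of any of grey_center, bottle, driver_mid from where it was at the start of the episode above 0.02 m).
It also fails if it takes over 67 s, if anything falls off the work surface, if the arm or the gripper's body presses on something with over 40 N, if the wrist force passes 120 N, or if a joint passes its speed limit or range.

## Working session

There is one attempt and no reset: what is moved stays moved. The work goes in short steps, Python scripts to look and compute and a tool call to move; the robot and the scene stay as the last step left them, time stands still between calls to the robot, and variables do not carry over. Pictures are saved under pics/ and viewed, at most 10 in all, crops included, and the job is handed in when it is done.

Besides the shell and the picture viewer there is one more tool, called after "Call:" by a JSON object that holds its "op" and its "data", one argument or row to a line. carry_out: Moves the arm, as the interface text tells. Shift numbers are shares of 20 mm and turn numbers shares of 0.08 rad, none past 1 either way. Its arguments: {"type":"object","properties":{"commands":{"type":"array","items":{"type":"array"}},"jaw":{"type":"number"},"newtons":{"type":"number"}},"required":["commands"]}

```bash
mkdir -p pics && python3 - <<'E'
from station import env, eyes
import cv2, numpy as np, pickle
s=env.sense();print(s['clock'],s['position'],s['eef_rot'],s['contact_force'],s['finger_gap'])
for n in('top','side'):
    d=eyes.read_camera(n);pickle.dump(d,open(n+'0.pkl','wb'))
    cv2.imwrite(f'pics/{n}0.png',d['image'][:,:,::-1]);print(n,d['mtx'].round(1).tolist(),d['T'].round(3).tolist())
E
```

```text
0.0 [ 219.33807103 -448.62919151  230.40871258] [[ 8.98370121e-01  4.39238267e-01 -9.33111731e-04]
 [ 4.39239258e-01 -8.98368181e-01  1.86700277e-03]
 [-1.82188276e-05 -2.08711881e-03 -9.99997822e-01]] [ 5.12546464e-04  5.18694741e-01 -1.95721516e-02] 1.0003137502159052
top [[516.8, 0.0, 316.2], [0.0, 516.8, 196.7], [0.0, 0.0, 1.0]] [[0.008, -0.982, 0.19, 307.359], [-1.0, -0.009, -0.006, -74.543], [0.008, -0.19, -0.982, 1384.022], [0.0, 0.0, 0.0, 1.0]]
side [[407.1, 0.0, 315.8], [0.0, 407.1, 193.4], [0.0, 0.0, 1.0]] [[0.977, -0.152, 0.152, 420.566], [-0.215, -0.65, 0.729, -729.734], [-0.012, -0.745, -0.667, 654.209], [0.0, 0.0, 0.0, 1.0]]
```

View pics/top0.png

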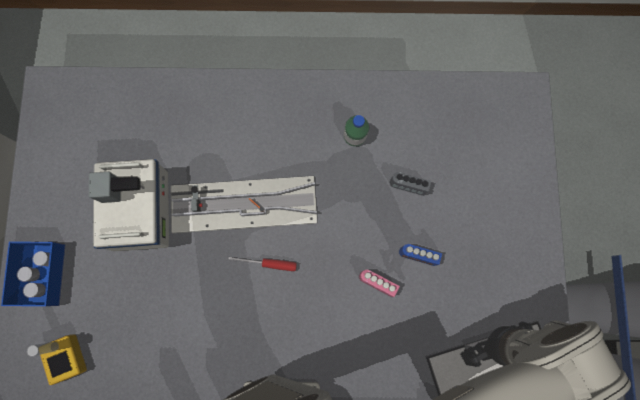

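View pics/side0.png

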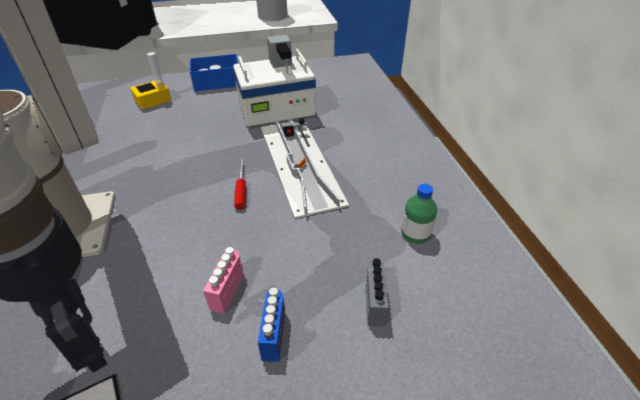

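```bash
cat > h.py <<'E'
import numpy as np, pickle, cv2
def ray(d,u,v,z):
    K,T=d['mtx'],d['T']; r=T[:3,:3]@np.linalg.inv(K)@[u,v,1]; o=T[:3,3]
    return o+r*(z-o[2])/r[2]
def proj(d,P):
    c=np.linalg.inv(d['T'])@np.r_[P,1]; p=d['mtx']@c[:3]; return p[:2]/p[2]
E
python3 - <<'E'
import pickle,cv2,numpy as np
t=pickle.load(open('top0.pkl','rb'))['image'][:,:,::-1];s=pickle.load(open('side0.pkl','rb'))['image'][:,:,::-1]
C=lambda i,x,y,w,h,k:cv2.resize(i[y:y+h,x:x+w],None,fx=k,fy=k,interpolation=cv2.INTER_CUBIC)
a=C(t,160,170,165,66,4.8); b=C(t,350,160,100,75*4//4,4); b=C(t,390,235,60,38,6.6)
c=C(s,250,280,50,38,6.6)
bot=np.zeros((max(b.shape[0],c.shape[0]),a.shape[1],3),np.uint8)
bot[:b.shape[0],:b.shape[1]]=b; w=min(c.shape[1],a.shape[1]-b.shape[1]-4); bot[:c.shape[0],b.shape[1]+4:b.shape[1]+4+w]=c[:,:w]
o=np.vstack([a,bot]);print(a.shape,b.shape,o.shape);cv2.imwrite('pics/crop1.png',o)
E
```

```text
(317, 792, 3) (251, 396, 3) (568, 792, 3)
```

View pics/crop1.png

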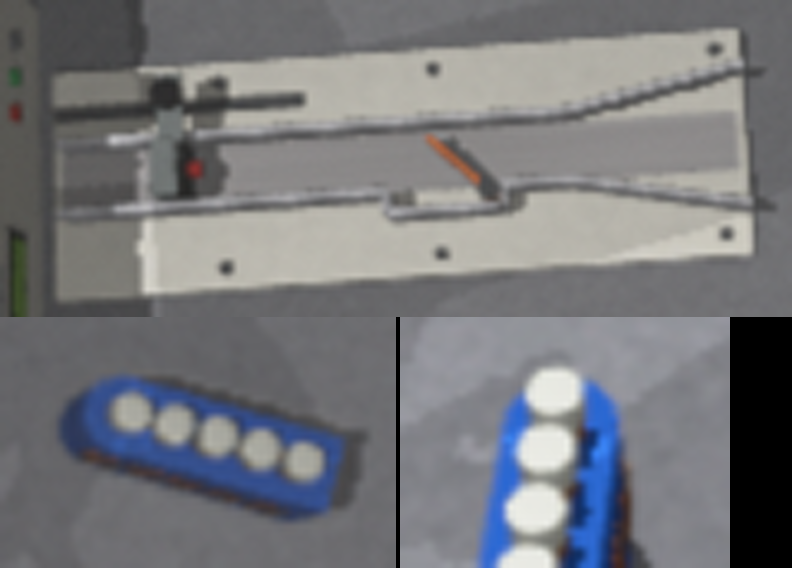

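Candidates: blue rack at top px (422,254), pink look-alike at (380,282), grey rack at (411,183). The blue one fits: blue body, white caps, amber vials, and the crop confirms it. Its round end points left in the picture, which is the feed direction. The orange gate is at about (256,203) and the stop with its red plunger at about (200,205).

```bash
python3 - <<'E'
from h import *
t=pickle.load(open('top0.pkl','rb'));sd=pickle.load(open('side0.pkl','rb'))
f=lambda x,y,x0,y0,k:((x+.5)/k-.5+x0,(y+.5)/k-.5+y0)
caps=[ray(t,*f(x,y-317,390,235,6.6),77) for x,y in[(131,412),(176,424),(217,436),(262,450),(304,461)]]
caps=np.array(caps);c=caps.mean(0);d=caps[0]-caps[-1];print('rack',c.round(1),'yaw',np.degrees(np.arctan2(d[1],d[0])),np.linalg.norm(d)/4)
F=lambda x,y,z:ray(t,*f(x,y,160,170,4.8),z)
for n,p in dict(uw1=(140,139,32),uw2=(555,115,32),lw1=(115,209,32),lw2=(575,182,32),lw3=(385,195,32),tip=(430,137,31),hinge=(488,186,31),endU=(740,30,8),endL=(752,253,8),floorU=(738,112,8),floorL=(738,168,8),plunger=(195,169,26)).items():print(n,F(*p).round(1))
for n,p in dict(grey=(411,183,77),pink=(380,282,60),bottle=(359,121,130)).items(): print(n,ray(t,*p).round(0))
E
```

```text
rack [ 419.2 -352.7   77. ] yaw 74.56948953146036 17.056240031400005
uw1 [561.2 255.8  32. ]
uw2 [577.   26.4  32. ]
lw1 [521.9 267.3  32. ]
lw2 [539.3  14.5  32. ]
lw3 [531.1 119.1  32. ]
tip [564.1  95.5  31. ]
hinge [536.8  62.6  31. ]
endU [632.1 -75.9   8. ]
endL [504.1 -83.8   8. ]
floorU [584.5 -75.2   8. ]
floorL [552.3 -75.5   8. ]
plunger [545.7 225.8  26. ]
grey [ 599. -328.   77.]
pink [ 346. -246.   60.]
bottle [ 748. -190.  130.]
```

```bash
cat >> h.py <<'E'
def plan(p,yaw,q,qyaw,n):
    """n equal world steps; shift in tool axes as each row begins. also prints rotation rows."""
    p,q=np.array(p,float),np.array(q,float);st=(q-p)/n;dy=np.radians(qyaw-yaw)/n
    for i in range(n):
        a=np.radians(yaw)+i*dy;x=[np.cos(a),np.sin(a),0];y=[np.sin(a),-np.cos(a),0]
        r=[round(float(v)/20,3) for v in(st@x,st@y,-st[2])];print([r,[0,0,round(-dy/.08,3)]],end=',\n' if i%5==4 else ',')
def yawof(s): R=s['eef_rot'];return np.degrees(np.arctan2(R[1,0],R[0,0]))
E
python3 - <<'E'
from h import *
from station import env
s=env.sense();plan(s['position'],yawof(s),[419.2,-352.7,150],74.57,15)
E
```

```text
[[0.739, 0.005, 0.268], [0, 0, np.float64(-0.706)]],[[0.737, 0.047, 0.268], [0, 0, np.float64(-0.706)]],[[0.734, 0.088, 0.268], [0, 0, np.float64(-0.706)]],[[0.727, 0.13, 0.268], [0, 0, np.float64(-0.706)]],[[0.719, 0.17, 0.268], [0, 0, np.float64(-0.706)]],
[[0.708, 0.211, 0.268], [0, 0, np.float64(-0.706)]],[[0.695, 0.25, 0.268], [0, 0, np.float64(-0.706)]],[[0.68, 0.289, 0.268], [0, 0, np.float64(-0.706)]],[[0.663, 0.327, 0.268], [0, 0, np.float64(-0.706)]],[[0.643, 0.364, 0.268], [0, 0, np.float64(-0.706)]],
[[0.622, 0.4, 0.268], [0, 0, np.float64(-0.706)]],[[0.598, 0.434, 0.268], [0, 0, np.float64(-0.706)]],[[0.573, 0.467, 0.268], [0, 0, np.float64(-0.706)]],[[0.545, 0.499, 0.268], [0, 0, np.float64(-0.706)]],[[0.516, 0.529, 0.268], [0, 0, np.float64(-0.706)]],
```

Call:
{"op": "carry_out", "data": {
  "commands": [
    [[0.74,0,0.27],[0,0,-0.706]],
    [[0.74,0.05,0.27],[0,0,-0.706]],
    [[0.73,0.09,0.27],[0,0,-0.706]],
    [[0.73,0.13,0.27],[0,0,-0.706]],
    [[0.72,0.17,0.27],[0,0,-0.706]]
  ],
  "jaw": 65,
  "newtons": 40
}}

```text
clock: 0.52
position: [286.6, -416.5, 203.6]
eef_rot: [[0.739, 0.674, -0.001], [0.674, -0.739, 0.001], [0.0, -0.001, -1.0]]
contact_force: [-0.9, -0.5, -0.3]
finger_gap: 0.764
grasp_force: 0.0
```

Call:
{"op": "carry_out", "data": {
  "commands": [
    [[0.71,0.21,0.27],[0,0,-0.706]],
    [[0.7,0.25,0.27],[0,0,-0.706]],
    [[0.68,0.29,0.27],[0,0,-0.706]],
    [[0.66,0.33,0.27],[0,0,-0.706]],
    [[0.64,0.36,0.27],[0,0,-0.706]]
  ]
}}

```text
clock: 0.93
position: [353.3, -384.4, 176.5]
eef_rot: [[0.521, 0.853, -0.001], [0.853, -0.521, 0.001], [0.0, -0.001, -1.0]]
contact_force: [0.3, 0.7, 1.5]
finger_gap: 0.762
grasp_force: 0.0
```

Call:
{"op": "carry_out", "data": {
  "commands": [
    [[0.62,0.4,0.27],[0,0,-0.706]],
    [[0.6,0.43,0.27],[0,0,-0.706]],
    [[0.57,0.47,0.27],[0,0,-0.706]],
    [[0.55,0.5,0.27],[0,0,-0.706]],
    [[0.52,0.53,0.27],[0,0,-0.706]]
  ]
}}

```text
clock: 1.35
position: [419.9, -352.3, 149.5]
eef_rot: [[0.263, 0.965, -0.001], [0.965, -0.263, 0.001], [0.001, -0.001, -1.0]]
contact_force: [0.1, -0.0, 0.7]
finger_gap: 0.762
grasp_force: 0.0
```

```bash
python3 - <<'E'
from h import *
from station import env,eyes
d=eyes.read_camera('wrist');pickle.dump(d,open('w1.pkl','wb'));cv2.imwrite('pics/w1.png',d['image'][:,:,::-1])
s=env.sense();print(s['clock'],s['position'],yawof(s),s['contact_force'],d['T'].round(3).tolist(),d['mtx'][0,0])
E
```

```text
1.4 [ 421.83018636 -350.85298246  148.30265599] 75.00596674091808 [ 1.50618324  0.35164537 -0.97899605] [[0.965, -0.252, -0.076, 440.114], [-0.263, -0.926, -0.27, -282.873], [-0.002, 0.281, -0.96, 293.082], [0.0, 0.0, 0.0, 1.0]] 328.877009027315
```

View pics/w1.png

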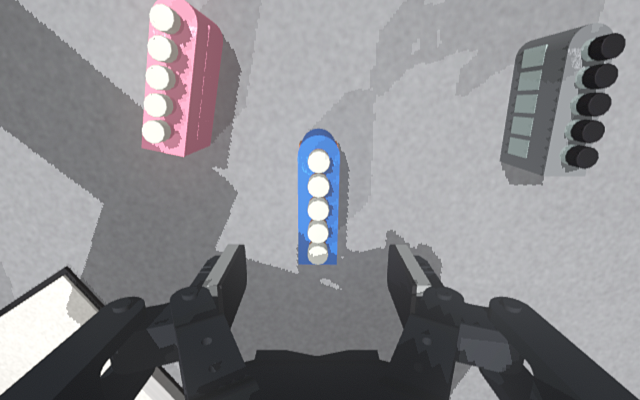

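The wrist view shows the blue rack upright in the picture at column 318, caps from (319,162) to (317,254). It is centred between the fingers with its round end ahead. Pink is at upper left and grey at right, both clear.

```bash
python3 - <<'E'
from h import *
from station import env
d=pickle.load(open('w1.pkl','rb'))
c=np.array([ray(d,u,v,77) for u,v in[(319,162),(318,186),(318,210),(318,233),(317,254)]]);print(c.round(1))
e=c[0]-c[-1];print(c.mean(0),np.degrees(np.arctan2(e[1],e[0])))
for i in range(3):
  s=env.sense();print(s['position'],yawof(s),s['joint_positions'])
E
```

```text
[[ 430.9 -321.4   77. ]
 [ 425.9 -337.1   77. ]
 [ 421.4 -353.7   77. ]
 [ 416.9 -370.3   77. ]
 [ 412.  -385.8   77. ]]
[ 421.44099575 -353.67313768   77.        ] 73.64209932833137
[ 421.83018636 -350.85298246  148.30265599] 75.00596674091808 [-39.81259978  22.0977581   -0.74376202  67.25988366   0.11019011
  65.181279  ]
[ 421.83018636 -350.85298246  148.30265599] 75.00596674091808 [-39.81259978  22.0977581   -0.74376202  67.25988366   0.11019011
  65.181279  ]
[ 421.83018636 -350.85298246  148.30265599] 75.00596674091808 [-39.81259978  22.0977581   -0.74376202  67.25988366   0.11019011
  65.181279  ]
```

Call:
{"op": "carry_out", "data": {
  "commands": [
    [[0,0,1],[0,0,0]],
    [[0,0,1],[0,0,0]],
    [[0,0,1],[0,0,0]],
    [[0,0,1],[0,0,0]],
    [[0,0,1],[0,0,0]]
  ]
}}

```text
clock: 1.82
position: [419.0, -352.8, 49.1]
eef_rot: [[0.266, 0.964, -0.001], [0.964, -0.266, 0.0], [0.0, -0.001, -1.0]]
contact_force: [-0.7, 0.4, -1.0]
finger_gap: 0.76
grasp_force: 0.0
```

Call:
{"op": "carry_out", "data": {
  "commands": [
    [[0,0,0.6],[0,0,0]],
    [[0,0,0.25],[0,0,0]],
    [[0,0,0],[0,0,0]],
    [[0,0,0],[0,0,0]],
    [[0,0,0],[0,0,0]]
  ]
}}

```text
clock: 2.23
position: [420.2, -353.6, 34.3]
eef_rot: [[0.266, 0.964, 0.001], [0.964, -0.266, -0.001], [-0.001, 0.002, -1.0]]
contact_force: [0.1, -0.4, 1.0]
finger_gap: 0.761
grasp_force: 0.0
```

Call:
{"op": "carry_out", "data": {
  "commands": [
    [[0,0,0],[0,0,0]],
    [[0,0,0],[0,0,0]],
    [[0,0,0],[0,0,0]],
    [[0,0,0],[0,0,0]],
    [[0,0,0],[0,0,0]]
  ],
  "jaw": 10,
  "newtons": 40
}}

```text
clock: 2.65
position: [420.2, -353.4, 34.2]
eef_rot: [[0.266, 0.964, 0.001], [0.964, -0.266, -0.001], [-0.001, 0.002, -1.0]]
contact_force: [-0.6, 0.8, 4.5]
finger_gap: 0.343
grasp_force: 40.3
```

Call:
{"op": "carry_out", "data": {
  "commands": [
    [[0,0,0],[0,0,0]],
    [[0,0,0],[0,0,0]],
    [[0,0,0],[0,0,0]],
    [[0,0,0],[0,0,0]],
    [[0,0,0],[0,0,0]]
  ]
}}

```text
clock: 3.07
position: [420.2, -353.4, 34.2]
eef_rot: [[0.266, 0.964, 0.001], [0.964, -0.266, -0.001], [-0.001, 0.002, -1.0]]
contact_force: [-0.0, 0.7, 6.3]
finger_gap: 0.341
grasp_force: 40.4
```

Call:
{"op": "carry_out", "data": {
  "commands": [
    [[0,0,-0.8],[0,0,0]],
    [[0,0,-0.8],[0,0,0]],
    [[0,0,-0.8],[0,0,0]],
    [[0,0,-0.8],[0,0,0]],
    [[0,0,-0.8],[0,0,0]]
  ]
}}

```text
clock: 3.48
position: [418.7, -352.3, 112.9]
eef_rot: [[0.266, 0.964, -0.002], [0.964, -0.266, 0.002], [0.001, -0.002, -1.0]]
contact_force: [0.4, -0.2, -2.5]
finger_gap: 0.343
grasp_force: 40.1
```

```bash
python3 - <<'E'
from h import *
from station import env
s=env.sense();print(s['contact_force'],s['position'])
plan([420.0,-353.3,114],74.5,[561,-25,114],93.9,20)
E
```

```text
[ 0.44758118 -0.22473953 -2.45979007] [ 418.73632724 -352.29038007  112.93755725]
[[0.885, 0.12, -0.0], [0, 0, np.float64(-0.212)]],[[0.883, 0.135, -0.0], [0, 0, np.float64(-0.212)]],[[0.881, 0.15, -0.0], [0, 0, np.float64(-0.212)]],[[0.878, 0.165, -0.0], [0, 0, np.float64(-0.212)]],[[0.875, 0.18, -0.0], [0, 0, np.float64(-0.212)]],
[[0.872, 0.195, -0.0], [0, 0, np.float64(-0.212)]],[[0.868, 0.209, -0.0], [0, 0, np.float64(-0.212)]],[[0.865, 0.224, -0.0], [0, 0, np.float64(-0.212)]],[[0.861, 0.239, -0.0], [0, 0, np.float64(-0.212)]],[[0.857, 0.253, -0.0], [0, 0, np.float64(-0.212)]],
[[0.852, 0.268, -0.0], [0, 0, np.float64(-0.212)]],[[0.848, 0.282, -0.0], [0, 0, np.float64(-0.212)]],[[0.843, 0.296, -0.0], [0, 0, np.float64(-0.212)]],[[0.837, 0.311, -0.0], [0, 0, np.float64(-0.212)]],[[0.832, 0.325, -0.0], [0, 0, np.float64(-0.212)]],
[[0.826, 0.339, -0.0], [0, 0, np.float64(-0.212)]],[[0.821, 0.353, -0.0], [0, 0, np.float64(-0.212)]],[[0.815, 0.367, -0.0], [0, 0, np.float64(-0.212)]],[[0.808, 0.38, -0.0], [0, 0, np.float64(-0.212)]],[[0.802, 0.394, -0.0], [0, 0, np.float64(-0.212)]],
```

Call:
{"op": "carry_out", "data": {
  "commands": [
    [[0.88,0.12,0],[0,0,-0.212]],
    [[0.88,0.14,0],[0,0,-0.212]],
    [[0.88,0.15,0],[0,0,-0.212]],
    [[0.88,0.16,0],[0,0,-0.212]],
    [[0.88,0.18,0],[0,0,-0.212]]
  ]
}}

```text
clock: 3.9
position: [454.0, -269.7, 112.3]
eef_rot: [[0.182, 0.983, -0.002], [0.983, -0.182, 0.001], [0.001, -0.002, -1.0]]
contact_force: [0.3, -1.0, -2.6]
finger_gap: 0.336
grasp_force: 40.3
```

Call:
{"op": "carry_out", "data": {
  "commands": [
    [[0.87,0.2,0],[0,0,-0.212]],
    [[0.87,0.21,0],[0,0,-0.212]],
    [[0.86,0.22,0],[0,0,-0.212]],
    [[0.86,0.24,0],[0,0,-0.212]],
    [[0.86,0.25,0],[0,0,-0.212]]
  ]
}}

```text
clock: 4.32
position: [489.1, -187.6, 112.3]
eef_rot: [[0.098, 0.995, -0.002], [0.995, -0.098, 0.001], [0.001, -0.002, -1.0]]
contact_force: [0.7, 0.1, -2.1]
finger_gap: 0.345
grasp_force: 40.3
```

Call:
{"op": "carry_out", "data": {
  "commands": [
    [[0.85,0.27,0],[0,0,-0.212]],
    [[0.85,0.28,0],[0,0,-0.212]],
    [[0.84,0.3,0],[0,0,-0.212]],
    [[0.84,0.31,0],[0,0,-0.212]],
    [[0.83,0.32,0],[0,0,-0.212]]
  ]
}}

```text
clock: 4.73
position: [524.1, -105.6, 112.2]
eef_rot: [[0.014, 1.0, -0.002], [1.0, -0.014, 0.0], [0.0, -0.002, -1.0]]
contact_force: [-0.7, -0.2, -2.8]
finger_gap: 0.347
grasp_force: 40.3
```

Call:
{"op": "carry_out", "data": {
  "commands": [
    [[0.83,0.34,0],[0,0,-0.212]],
    [[0.82,0.35,0],[0,0,-0.212]],
    [[0.82,0.37,0],[0,0,-0.212]],
    [[0.81,0.38,0],[0,0,-0.212]],
    [[0.8,0.39,0],[0,0,-0.212]]
  ]
}}

```text
clock: 5.15
position: [559.1, -23.4, 112.2]
eef_rot: [[-0.071, 0.997, -0.003], [0.997, 0.071, 0.0], [0.0, -0.003, -1.0]]
contact_force: [-0.6, -0.5, -2.5]
finger_gap: 0.345
grasp_force: 40.3
```

Call:
{"op": "carry_out", "data": {
  "commands": [
    [[0,0,0],[0,0,0]],
    [[0,0,0],[0,0,0]],
    [[0,0,0],[0,0,0]],
    [[0,0,0],[0,0,0]],
    [[0,0,0],[0,0,0]]
  ]
}}

```text
clock: 5.57
position: [559.2, -25.1, 113.1]
eef_rot: [[-0.069, 0.998, -0.001], [0.998, 0.069, -0.0], [-0.0, -0.001, -1.0]]
contact_force: [-0.2, 0.0, -1.5]
finger_gap: 0.34
grasp_force: 40.1
```

```bash
python3 - <<'E'
from h import *
from station import env,eyes
d=eyes.read_camera('wrist');pickle.dump(d,open('w2.pkl','wb'));cv2.imwrite('pics/w2.png',cv2.resize(d['image'][:,:,::-1],(800,500),interpolation=cv2.INTER_CUBIC))
s=env.sense();print(s['clock'],s['position'],yawof(s),s['contact_force'],s['ft_torque'])
E
```

```text
5.6167 [559.37305801 -25.10220001 113.18590947] 93.95851639008383 [ 0.53442759  0.88344167 -1.90773033] [-0.00605687  0.04749453 -0.02294343]
```

View pics/w2.png

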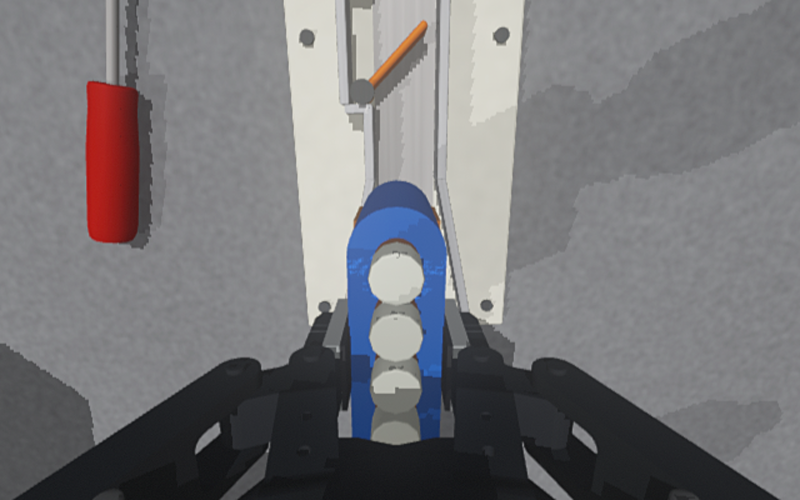

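The wrist view shows the rack in the gripper with its round end towards the lane. Left wall top is at about column 370, right wall at about 443, the gate pin at (362,91), the gate tip at (425,23), and the mouth bends at row 180. I'll refine the lane walls with edge profiles.

```bash
python3 - <<'E'
from h import *
d=pickle.load(open('w2.pkl','rb'));g=d['image'].mean(2).astype(int)
for v in (95,110,125,140): print(v,'L285:',g[v,285:306].tolist(),'R342:',g[v,342:366].tolist())
for v in (10,30,50): print(v,'R342:',g[v,342:366].tolist())
W=lambda u,v,z:ray(d,u/1.25,v/1.25,z).round(1)
print('pin',W(362,91,32),'tip',W(424,25,31),'hinge-end',W(376,82,31),'bendL',W(369,180,32),'bendR',W(443,180,32))
print('cap1',W(396,275,190-33),'cap2',W(395,336,157),d['T'].round(3).tolist())
E
```

```text
95 L285: [153, 153, 152, 153, 150, 140, 189, 198, 195, 196, 197, 200, 177, 106, 94, 110, 109, 106, 112, 169, 170] R342: [183, 183, 183, 184, 184, 153, 116, 110, 121, 188, 198, 196, 193, 193, 192, 174, 184, 198, 198, 198, 198, 198, 197, 197]
110 L285: [214, 215, 215, 214, 215, 215, 186, 193, 194, 194, 195, 197, 188, 133, 97, 102, 108, 105, 112, 167, 169] R342: [182, 183, 183, 183, 184, 137, 112, 108, 152, 194, 196, 195, 193, 193, 189, 163, 196, 198, 196, 196, 196, 196, 195, 196]
125 L285: [214, 213, 213, 214, 215, 215, 191, 186, 194, 195, 194, 194, 196, 170, 104, 98, 105, 110, 166, 167, 166] R342: [182, 182, 182, 183, 184, 121, 110, 111, 161, 181, 180, 179, 179, 177, 164, 151, 196, 197, 195, 195, 195, 195, 196, 196]
140 L285: [214, 214, 214, 214, 213, 214, 214, 184, 193, 194, 192, 192, 195, 179, 109, 97, 106, 110, 163, 164, 163] R342: [182, 182, 182, 181, 166, 120, 112, 105, 172, 184, 181, 181, 179, 177, 165, 194, 196, 194, 194, 194, 194, 194, 195, 195]
10 R342: [185, 185, 184, 185, 187, 188, 170, 117, 109, 115, 171, 191, 192, 191, 190, 192, 192, 173, 171, 196, 197, 196, 195, 195]
30 R342: [172, 171, 171, 172, 173, 174, 149, 115, 109, 113, 187, 195, 192, 192, 192, 192, 184, 154, 196, 198, 198, 198, 198, 198]
50 R342: [184, 183, 183, 184, 186, 186, 141, 112, 109, 144, 188, 194, 193, 192, 192, 194, 171, 171, 197, 197, 197, 197, 197, 197]
pin [537.   62.1  32. ] tip [566.1  94.9  31. ] hinge-end [543.9  67.   31. ] bendL [542.9  16.9  32. ] bendR [583.1  19.7  32. ]
cap1 [558.2   9.6 157. ] cap2 [559.1  -7.9 157. ] [[0.998, 0.066, 0.018, 555.68], [0.069, -0.957, -0.281, 46.77], [-0.001, 0.281, -0.96, 256.656], [0.0, 0.0, 0.0, 1.0]]
```

```bash
python3 - <<'E'
from h import *
d=pickle.load(open('w2.pkl','rb'))
L=[(297.3,95),(297.8,110),(298.4,125),(298.5,140)];R=[(350.6,95),(350.1,110),(349.9,125),(349.7,140)];R2=[(351.7,10),(351.4,30),(351.1,50)]
l=np.array([ray(d,*p,32) for p in L]);r=np.array([ray(d,*p,32) for p in R+R2])
print(l.round(1).tolist(),r.round(1).tolist())
s=[np.degrees(np.arctan2(*(q[-1]-q[0])[[1,0]])) for q in(l,r[::1])];print(s)
fr=np.polyfit(r[:,1],r[:,0],1);fl=np.polyfit(l[:,1],l[:,0],1)
print(fr,fl,'yaw',90-np.degrees(np.arctan(fr[0])),90-np.degrees(np.arctan(fl[0])))
for y in(-25,20,65,230):print(y,np.polyval(fl,y),np.polyval(fr,y))
# rack centre line through held caps (z of caps = tcp+44) in same camera
print(ray(d,396/1.25,275/1.25,157),ray(d,395/1.25,336/1.25,157))
E
```

```text
[[542.7, 48.8, 32.0], [543.5, 39.4, 32.0], [544.4, 29.7, 32.0], [545.0, 19.8, 32.0]] [[577.4, 51.2, 32.0], [578.0, 41.8, 32.0], [578.8, 32.1, 32.0], [579.6, 22.2, 32.0], [573.2, 100.7, 32.0], [574.1, 89.6, 32.0], [575.0, 78.2, 32.0]]
[np.float64(-85.39441627016284), np.float64(94.95211299657234)]
[-8.18758042e-02  5.81452517e+02] [-8.18776247e-02  5.46707990e+02] yaw 94.68069741096481 94.680801020489
-25 548.7549308679556 583.4994116825341
20 545.0704377569067 579.8150004917347
65 541.3859446458576 576.1305893009354
230 527.8761365720115 562.6210816013378
[558.20414663   9.62175611 157.        ] [559.14694175  -7.89744207 157.        ]
```

Call:
{"op": "carry_out", "data": {
  "commands": [
    [[0,0.14,0.5],[0,0,-0.11]],
    [[0,0.14,0.7],[0,0,0]],
    [[0,0,0.7],[0,0,0]],
    [[0,0,0.7],[0,0,0]],
    [[0,0,0.6],[0,0,0]]
  ]
}}

```text
clock: 6.03
position: [564.9, -24.3, 47.7]
eef_rot: [[-0.079, 0.997, -0.001], [0.997, 0.079, 0.0], [0.0, -0.001, -1.0]]
contact_force: [0.3, 0.7, -2.8]
finger_gap: 0.344
grasp_force: 40.3
```

Call:
{"op": "carry_out", "data": {
  "commands": [
    [[0,0,0.1],[0,0,0]],
    [[0,0,0.05],[0,0,0]],
    [[0,0,0],[0,0,0]],
    [[0,0,0],[0,0,0]],
    [[0,0,0],[0,0,0]]
  ]
}}

```text
clock: 6.45
position: [566.2, -24.0, 47.3]
eef_rot: [[-0.079, 0.997, 0.002], [0.997, 0.079, -0.0], [-0.0, 0.002, -1.0]]
contact_force: [0.6, 0.7, -2.3]
finger_gap: 0.341
grasp_force: 40.1
```

Call:
{"op": "carry_out", "data": {
  "commands": [
    [[0,0,0.05],[0,0,0]],
    [[0,0,0],[0,0,0]],
    [[0,0,0],[0,0,0]],
    [[0,0,0],[0,0,0]],
    [[0,0,0],[0,0,0]]
  ]
}}

```text
clock: 6.87
position: [565.4, -23.9, 45.4]
eef_rot: [[-0.079, 0.997, 0.0], [0.997, 0.079, -0.0], [-0.0, 0.0, -1.0]]
contact_force: [0.3, 0.2, -3.2]
finger_gap: 0.345
grasp_force: 40.1
```

Call:
{"op": "carry_out", "data": {
  "commands": [
    [[0,0,0.1],[0,0,0]],
    [[0,0,0],[0,0,0]],
    [[0,0,0],[0,0,0]],
    [[0,0,0],[0,0,0]],
    [[0,0,0],[0,0,0]]
  ]
}}

```text
clock: 7.28
position: [565.4, -23.9, 43.3]
eef_rot: [[-0.079, 0.997, -0.0], [0.997, 0.079, -0.0], [-0.0, -0.0, -1.0]]
contact_force: [0.1, 0.1, -2.4]
finger_gap: 0.342
grasp_force: 40.1
```

Call:
{"op": "carry_out", "data": {
  "commands": [
    [[0,0,0.05],[0,0,0]],
    [[0,0,0],[0,0,0]],
    [[0,0,0],[0,0,0]],
    [[0,0,0],[0,0,0]],
    [[0,0,0],[0,0,0]]
  ]
}}

```text
clock: 7.7
position: [565.3, -23.9, 42.3]
eef_rot: [[-0.079, 0.997, -0.0], [0.997, 0.079, 0.0], [0.0, -0.0, -1.0]]
contact_force: [-0.1, 0.6, -2.5]
finger_gap: 0.346
grasp_force: 40.3
```

Call:
{"op": "carry_out", "data": {
  "commands": [
    [[0,0,0.05],[0,0,0]],
    [[0,0,0],[0,0,0]],
    [[0,0,0],[0,0,0]],
    [[0,0,0],[0,0,0]],
    [[0,0,0],[0,0,0]]
  ]
}}

```text
clock: 8.12
position: [565.4, -23.9, 42.2]
eef_rot: [[-0.079, 0.997, 0.001], [0.997, 0.079, -0.0], [-0.0, 0.001, -1.0]]
contact_force: [-1.8, 0.7, 5.7]
finger_gap: 0.348
grasp_force: 41.3
```

Call:
{"op": "carry_out", "data": {
  "commands": [
    [[0,0,0.03],[0,0,0]],
    [[0,0,0],[0,0,0]],
    [[0,0,0],[0,0,0]],
    [[0,0,0],[0,0,0]],
    [[0,0,0],[0,0,0]]
  ]
}}

```text
clock: 8.53
position: [565.4, -23.9, 42.2]
eef_rot: [[-0.079, 0.997, 0.001], [0.997, 0.079, -0.0], [-0.0, 0.001, -1.0]]
contact_force: [-4.2, -0.4, 9.2]
finger_gap: 0.348
grasp_force: 41.6
```

Call:
{"op": "carry_out", "data": {
  "commands": [
    [[0,0,-0.06],[0,0,0]],
    [[0.3,0,0],[0,0,0]],
    [[0.3,0,0],[0,0,0]],
    [[0.3,0,0],[0,0,0]],
    [[0,0,0],[0,0,0]]
  ]
}}

```text
clock: 8.95
position: [564.5, -4.6, 42.3]
eef_rot: [[-0.08, 0.997, 0.001], [0.997, 0.08, 0.001], [0.0, 0.001, -1.0]]
contact_force: [-0.7, -0.0, 2.9]
finger_gap: 0.345
grasp_force: 40.9
```

Call:
{"op": "carry_out", "data": {
  "commands": [
    [[0.3,0,0],[0,0,0]],
    [[0.3,0,0],[0,0,0]],
    [[0.3,0,0],[0,0,0]],
    [[0,0,0],[0,0,0]],
    [[0,0,0],[0,0,0]]
  ]
}}

```text
clock: 9.37
position: [562.7, 13.4, 42.2]
eef_rot: [[-0.08, 0.997, 0.001], [0.997, 0.08, 0.002], [0.002, 0.001, -1.0]]
contact_force: [0.0, 1.2, 4.8]
finger_gap: 0.345
grasp_force: 41.1
```

```bash
python3 - <<'E'
from h import *
from station import env,eyes
d=eyes.read_camera('wrist');pickle.dump(d,open('w3.pkl','wb'));cv2.imwrite('pics/w3.png',cv2.resize(d['image'][0:260,190:450,::-1],(600,600),interpolation=cv2.INTER_CUBIC))
s=env.sense();print(s['clock'],s['position'],yawof(s),s['contact_force'],s['ft_torque'])
E
```

```text
9.4167 [562.75264177  13.35844229  42.23832795] 94.59976737019244 [1.34679716 2.65456127 5.72400391] [ 0.3507974   0.03742129 -0.02154728]
```

View pics/w3.png

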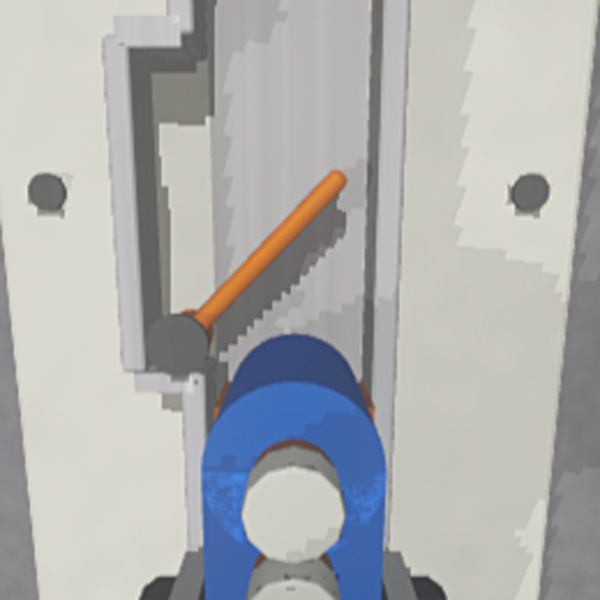

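The wrist crop shows the rack nose (295,335) centred between the lane walls at about 212 and 365. The gate is shut, pin (180,340), tip (335,180). Next I push through the gate.

Call:
{"op": "carry_out", "data": {
  "commands": [
    [[0.2,0,-0.03],[0,0,0]],
    [[0.2,0,0],[0,0,0]],
    [[0.2,0,0],[0,0,0]],
    [[0.1,0,0],[0,0,0]],
    [[0,0,0],[0,0,0]]
  ]
}}

```text
clock: 9.83
position: [561.0, 26.5, 42.2]
eef_rot: [[-0.08, 0.997, -0.001], [0.997, 0.08, 0.0], [0.001, -0.001, -1.0]]
contact_force: [0.2, -0.5, 1.9]
finger_gap: 0.346
grasp_force: 40.8
```

Call:
{"op": "carry_out", "data": {
  "commands": [
    [[0.15,0,0],[0,0,0]],
    [[0.15,0,0],[0,0,0]],
    [[0.15,0,0],[0,0,0]],
    [[0,0,0],[0,0,0]],
    [[0,0,0],[0,0,0]]
  ]
}}

```text
clock: 10.25
position: [561.7, 33.7, 42.4]
eef_rot: [[-0.078, 0.997, 0.002], [0.997, 0.078, -0.003], [-0.003, 0.002, -1.0]]
contact_force: [2.8, -5.2, -0.6]
finger_gap: 0.347
grasp_force: 40.4
```

Call:
{"op": "carry_out", "data": {
  "commands": [
    [[0.15,0,0],[0,0,0]],
    [[0.15,0,0],[0,0,0]],
    [[0.15,0,0],[0,0,0]],
    [[0.15,0,0],[0,0,0]],
    [[0,0,0],[0,0,0]]
  ]
}}

```text
clock: 10.67
position: [560.8, 45.8, 42.4]
eef_rot: [[-0.078, 0.997, 0.002], [0.997, 0.078, -0.003], [-0.003, 0.002, -1.0]]
contact_force: [2.9, -3.5, -0.8]
finger_gap: 0.343
grasp_force: 40.4
```

Call:
{"op": "carry_out", "data": {
  "commands": [
    [[0.25,0,0],[0,0,0]],
    [[0.25,0,0],[0,0,0]],
    [[0.25,0,0],[0,0,0]],
    [[0.25,0,0],[0,0,0]],
    [[0.25,0,0],[0,0,0]]
  ]
}}

```text
clock: 11.08
position: [558.3, 72.1, 42.3]
eef_rot: [[-0.079, 0.997, 0.001], [0.997, 0.079, 0.0], [0.0, 0.001, -1.0]]
contact_force: [2.7, -1.4, -1.6]
finger_gap: 0.346
grasp_force: 40.3
```

Call:
{"op": "carry_out", "data": {
  "commands": [
    [[0.25,0,0],[0,0,0]],
    [[0.25,0,0],[0,0,0]],
    [[0.25,0,0],[0,0,0]],
    [[0.25,0,0],[0,0,0]],
    [[0,0,0],[0,0,0]]
  ]
}}

```text
clock: 11.5
position: [556.0, 93.4, 42.4]
eef_rot: [[-0.081, 0.997, -0.0], [0.997, 0.081, 0.001], [0.002, -0.0, -1.0]]
contact_force: [3.2, 1.4, -3.0]
finger_gap: 0.342
grasp_force: 40.2
```

Call:
{"op": "carry_out", "data": {
  "commands": [
    [[0.3,0,0.02],[0,0,0]],
    [[0.3,0,0],[0,0,0]],
    [[0.3,0,0],[0,0,0]],
    [[0.3,0,0],[0,0,0]],
    [[0.2,0,0],[0,0,0]]
  ]
}}

```text
clock: 11.92
position: [554.0, 120.3, 42.3]
eef_rot: [[-0.08, 0.997, 0.0], [0.997, 0.08, -0.0], [-0.0, 0.0, -1.0]]
contact_force: [3.4, -3.1, -0.5]
finger_gap: 0.344
grasp_force: 40.4
```

Call:
{"op": "carry_out", "data": {
  "commands": [
    [[0.3,0,0],[0,0,0]],
    [[0.3,0,0],[0,0,0]],
    [[0.3,0,0],[0,0,0]],
    [[0.3,0,0],[0,0,0]],
    [[0,0,0],[0,0,0]]
  ]
}}

```text
clock: 12.33
position: [552.1, 145.3, 42.3]
eef_rot: [[-0.081, 0.997, 0.0], [0.997, 0.081, 0.002], [0.002, 0.0, -1.0]]
contact_force: [3.3, 1.2, 0.3]
finger_gap: 0.347
grasp_force: 40.7
```

```bash
python3 - <<'E'
from h import *
from station import env,eyes
d=eyes.read_camera('wrist');pickle.dump(d,open('w4.pkl','wb'));a=cv2.resize(d['image'][0:260,190:450,::-1],(500,500),interpolation=cv2.INTER_CUBIC)
t=eyes.read_camera('top');pickle.dump(t,open('t4.pkl','wb'));b=cv2.resize(t['image'][170:240,170:270,::-1],(296,207),interpolation=cv2.INTER_CUBIC)
o=np.zeros((500,800,3),np.uint8);o[:,:500]=a;o[:207,504:]=b;cv2.imwrite('pics/w4.png',o)
s=env.sense();print(s['clock'],s['position'],yawof(s),s['contact_force'],s['ft_torque'])
E
```

```text
12.4333 [552.09232711 145.19901726  42.34048802] 94.61153175749176 [3.10387437 2.98235236 0.55943708] [ 0.48551225 -0.51825289  0.12801558]
```

View pics/w4.png

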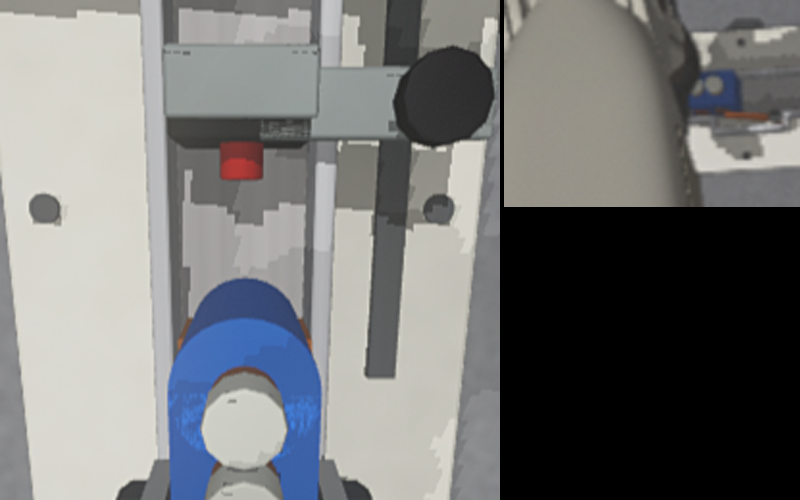

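The wrist crop shows the nose at (245,280), the red plunger tip at (242,178) and the top edge of the black stop face at row 117. The small top-camera crop shows the gate open alongside the rack.

```bash
python3 - <<'E'
from h import *
d=pickle.load(open('w4.pkl','rb'));k=500/260
o=np.array([559,63.8]);a=np.radians(94.6);fx=np.array([np.cos(a),np.sin(a)]);fy=np.array([-fx[1],fx[0]])
f=lambda u,v,z:(lambda p:(round((p-o)@fx,1),round((p-o)@fy,1)))(ray(d,190+u/k,v/k,z)[:2])
print('face top',f(242,117,44),'plunger top',f(242,178,26),f(242,165,32),'nose top',f(245,320,68),'nose bottom',f(245,280,8))
p=np.array([552.1,145.2]);print('tcp',(p-o)@fx,(p-o)@fy)
E
```

```text
face top (np.float64(168.8), np.float64(-0.5)) plunger top (np.float64(157.0), np.float64(-0.5)) (np.float64(159.8), np.float64(-0.5)) nose top (np.float64(130.5), np.float64(-1.1)) nose bottom (np.float64(130.1), np.float64(-1.3))
tcp 81.69117328420764 0.3495818209789807
```

Call:
{"op": "carry_out", "data": {
  "commands": [
    [[0.3,0,0],[0,0,0]],
    [[0.3,0,0],[0,0,0]],
    [[0.3,0,0],[0,0,0]],
    [[0.25,0,0],[0,0,0]],
    [[0,0,0],[0,0,0]]
  ]
}}

```text
clock: 12.85
position: [549.4, 167.6, 42.2]
eef_rot: [[-0.08, 0.997, -0.001], [0.997, 0.08, 0.001], [0.001, -0.001, -1.0]]
contact_force: [0.0, -0.9, 3.5]
finger_gap: 0.344
grasp_force: 41.1
```

Call:
{"op": "carry_out", "data": {
  "commands": [
    [[0.1,0,0],[0,0,0]],
    [[0.1,0,0],[0,0,0]],
    [[0.1,0,0],[0,0,0]],
    [[0,0,0],[0,0,0]],
    [[0,0,0],[0,0,0]]
  ]
}}

```text
clock: 13.27
position: [549.2, 171.9, 42.2]
eef_rot: [[-0.079, 0.997, -0.001], [0.997, 0.079, -0.001], [-0.001, -0.001, -1.0]]
contact_force: [-0.1, -3.6, 5.3]
finger_gap: 0.342
grasp_force: 41.2
```

Call:
{"op": "carry_out", "data": {
  "commands": [
    [[0.1,0,0],[0,0,0]],
    [[0,0,0],[0,0,0]],
    [[0,0,0],[0,0,0]],
    [[0,0,0],[0,0,0]],
    [[0,0,0],[0,0,0]]
  ]
}}

```text
clock: 13.68
position: [549.0, 173.5, 42.2]
eef_rot: [[-0.078, 0.997, -0.001], [0.997, 0.078, -0.002], [-0.002, -0.001, -1.0]]
contact_force: [0.2, -4.4, 5.7]
finger_gap: 0.343
grasp_force: 41.2
```

Call:
{"op": "carry_out", "data": {
  "commands": [
    [[0,0,-0.04],[0,0,0]],
    [[0.05,0,0],[0,0,0]],
    [[0.05,0,0],[0,0,0]],
    [[0,0,0],[0,0,0]],
    [[0,0,0],[0,0,0]]
  ]
}}

```text
clock: 14.1
position: [548.5, 176.5, 42.2]
eef_rot: [[-0.079, 0.997, -0.002], [0.997, 0.079, -0.0], [-0.0, -0.002, -1.0]]
contact_force: [0.8, -2.8, -0.7]
finger_gap: 0.342
grasp_force: 40.5
```

Call:
{"op": "carry_out", "data": {
  "commands": [
    [[0.05,0,0],[0,0,0]],
    [[0.05,0,0],[0,0,0]],
    [[0,0,0],[0,0,0]],
    [[0,0,0],[0,0,0]],
    [[0,0,0],[0,0,0]]
  ]
}}

```text
clock: 14.52
position: [548.6, 178.4, 42.3]
eef_rot: [[-0.079, 0.997, -0.002], [0.997, 0.079, -0.0], [-0.0, -0.002, -1.0]]
contact_force: [-0.6, -2.2, -2.3]
finger_gap: 0.345
grasp_force: 40.2
```

Call:
{"op": "carry_out", "data": {
  "commands": [
    [[0.05,0,0],[0,0,0]],
    [[0.05,0,0],[0,0,0]],
    [[0,0,0],[0,0,0]],
    [[0,0,0],[0,0,0]],
    [[0,0,0],[0,0,0]]
  ]
}}

```text
clock: 14.93
position: [548.6, 179.4, 42.6]
eef_rot: [[-0.079, 0.997, -0.001], [0.997, 0.079, -0.002], [-0.002, -0.001, -1.0]]
contact_force: [-1.9, -5.6, -2.3]
finger_gap: 0.347
grasp_force: 40.2
```

Call:
{"op": "carry_out", "data": {
  "commands": [
    [[0.05,0,0],[0,0,0]],
    [[0,0,0],[0,0,0]],
    [[0,0,0],[0,0,0]],
    [[0,0,0],[0,0,0]],
    [[0,0,0],[0,0,0]]
  ]
}}

```text
clock: 15.35
position: [548.5, 179.7, 42.6]
eef_rot: [[-0.078, 0.997, -0.001], [0.997, 0.078, -0.003], [-0.003, -0.001, -1.0]]
contact_force: [-1.5, -6.2, -1.6]
finger_gap: 0.345
grasp_force: 40.2
```

Call:
{"op": "carry_out", "data": {
  "commands": [
    [[-0.2,0,0],[0,0,0]],
    [[-0.3,0,0],[0,0,0]],
    [[-0.3,0,0],[0,0,0]],
    [[-0.3,0,0],[0,0,0]],
    [[-0.15,0,0],[0,0,0]]
  ]
}}

```text
clock: 15.77
position: [551.9, 156.2, 43.4]
eef_rot: [[-0.079, 0.997, 0.002], [0.997, 0.079, 0.001], [0.001, 0.002, -1.0]]
contact_force: [-0.5, -0.3, -1.7]
finger_gap: 0.344
grasp_force: 40.2
```

Call:
{"op": "carry_out", "data": {
  "commands": [
    [[-0.1,0,0],[0,0,0]],
    [[-0.1,0,0],[0,0,0]],
    [[0,0,0],[0,0,0]],
    [[0,0,0],[0,0,0]],
    [[0,0,0],[0,0,0]]
  ]
}}

```text
clock: 16.18
position: [551.4, 152.8, 42.9]
eef_rot: [[-0.079, 0.997, 0.0], [0.997, 0.079, 0.0], [0.0, 0.0, -1.0]]
contact_force: [-0.4, -0.4, -1.4]
finger_gap: 0.346
grasp_force: 40.2
```

Call:
{"op": "carry_out", "data": {
  "commands": [
    [[-0.05,0,0.03],[0,0,0]],
    [[-0.05,0,0],[0,0,0]],
    [[0,0,0],[0,0,0]],
    [[0,0,0],[0,0,0]],
    [[0,0,0],[0,0,0]]
  ]
}}

```text
clock: 16.6
position: [551.5, 150.6, 42.3]
eef_rot: [[-0.079, 0.997, -0.0], [0.997, 0.079, -0.0], [-0.0, -0.0, -1.0]]
contact_force: [0.0, -0.4, -2.4]
finger_gap: 0.346
grasp_force: 40.3
```

Call:
{"op": "carry_out", "data": {
  "commands": [
    [[-0.05,0,0],[0,0,0]],
    [[0,0,0],[0,0,0]],
    [[0,0,0],[0,0,0]],
    [[0,0,0],[0,0,0]],
    [[0,0,0],[0,0,0]]
  ]
}}

```text
clock: 17.02
position: [551.6, 149.5, 42.3]
eef_rot: [[-0.079, 0.997, 0.0], [0.997, 0.079, -0.0], [-0.0, 0.0, -1.0]]
contact_force: [-0.6, 0.4, -2.9]
finger_gap: 0.343
grasp_force: 40.3
```

Call:
{"op": "carry_out", "data": {
  "commands": [
    [[-0.05,0,0],[0,0,0]],
    [[0,0,0],[0,0,0]],
    [[0,0,0],[0,0,0]],
    [[0,0,0],[0,0,0]],
    [[0,0,0],[0,0,0]]
  ]
}}

```text
clock: 17.43
position: [551.7, 148.6, 42.3]
eef_rot: [[-0.079, 0.997, 0.0], [0.997, 0.079, -0.0], [-0.0, 0.0, -1.0]]
contact_force: [0.2, -0.9, -2.3]
finger_gap: 0.343
grasp_force: 40.3
```

Call:
{"op": "carry_out", "data": {
  "commands": [
    [[-0.05,0,0],[0,0,0]],
    [[0,0,0],[0,0,0]],
    [[0,0,0],[0,0,0]],
    [[0,0,0],[0,0,0]],
    [[0,0,0],[0,0,0]]
  ]
}}

```text
clock: 17.85
position: [551.8, 147.6, 42.3]
eef_rot: [[-0.079, 0.997, 0.0], [0.997, 0.079, 0.0], [0.0, 0.0, -1.0]]
contact_force: [-0.2, 0.1, -2.0]
finger_gap: 0.345
grasp_force: 40.3
```

Call:
{"op": "carry_out", "data": {
  "commands": [
    [[-0.05,0,0],[0,0,0]],
    [[0,0,0],[0,0,0]],
    [[0,0,0],[0,0,0]],
    [[0,0,0],[0,0,0]],
    [[0,0,0],[0,0,0]]
  ]
}}

```text
clock: 18.27
position: [551.9, 147.2, 42.4]
eef_rot: [[-0.08, 0.997, 0.0], [0.997, 0.08, 0.001], [0.001, 0.0, -1.0]]
contact_force: [-1.0, 3.7, -1.7]
finger_gap: 0.343
grasp_force: 40.3
```

Call:
{"op": "carry_out", "data": {
  "commands": [
    [[-0.02,0,0],[0,0,0]],
    [[0,0,0],[0,0,0]],
    [[0,0,0],[0,0,0]],
    [[0,0,0],[0,0,0]],
    [[0,0,0],[0,0,0]]
  ]
}}

```text
clock: 18.68
position: [551.8, 147.0, 42.5]
eef_rot: [[-0.08, 0.997, 0.0], [0.997, 0.08, 0.002], [0.002, 0.0, -1.0]]
contact_force: [-1.0, 4.6, -0.8]
finger_gap: 0.346
grasp_force: 40.3
```

Call:
{"op": "carry_out", "data": {
  "commands": [
    [[0,0,0],[0,0,0]],
    [[0,0,0],[0,0,0]],
    [[0,0,0],[0,0,0]],
    [[0,0,0],[0,0,0]],
    [[0,0,0],[0,0,0]]
  ]
}}

```text
clock: 19.1
position: [551.9, 147.1, 42.5]
eef_rot: [[-0.08, 0.997, 0.0], [0.997, 0.08, 0.002], [0.002, 0.0, -1.0]]
contact_force: [-1.2, 5.3, -1.2]
finger_gap: 0.345
grasp_force: 40.3
```

Call:
{"op": "carry_out", "data": {
  "commands": [
    [[0.1,0,0],[0,0,0]],
    [[0.1,0,0],[0,0,0]],
    [[0,0,0.02],[0,0,0]],
    [[0,0,0],[0,0,0]],
    [[0,0,0],[0,0,0]]
  ]
}}

```text
clock: 19.52
position: [551.7, 149.5, 42.2]
eef_rot: [[-0.079, 0.997, 0.0], [0.997, 0.079, -0.001], [-0.001, 0.0, -1.0]]
contact_force: [-1.6, -1.9, 1.5]
finger_gap: 0.341
grasp_force: 40.7
```

Call:
{"op": "carry_out", "data": {
  "commands": [
    [[0,0,0],[0,0,0]],
    [[0,0,0],[0,0,0]],
    [[0,0,0],[0,0,0]],
    [[0,0,0],[0,0,0]],
    [[0,0,0],[0,0,0]]
  ],
  "jaw": 55
}}

```text
clock: 19.93
position: [551.6, 150.2, 41.9]
eef_rot: [[-0.079, 0.997, 0.0], [0.997, 0.079, 0.0], [0.0, 0.0, -1.0]]
contact_force: [0.2, -0.2, -0.8]
finger_gap: 0.641
grasp_force: 0.0
```

Call:
{"op": "carry_out", "data": {
  "commands": [
    [[0,0,0],[0,0,0]],
    [[0,0,0],[0,0,0]],
    [[0,0,-0.2],[0,0,0]],
    [[0,0,-0.4],[0,0,0]],
    [[0,0,-0.6],[0,0,0]]
  ]
}}

```text
clock: 20.35
position: [550.7, 150.0, 65.7]
eef_rot: [[-0.079, 0.997, -0.002], [0.997, 0.079, -0.001], [-0.0, -0.002, -1.0]]
contact_force: [0.6, 0.6, -0.2]
finger_gap: 0.643
grasp_force: 0.0
```

Call:
{"op": "carry_out", "data": {
  "commands": [
    [[0,0,-1],[0,0,0]],
    [[0,0,-1],[0,0,0]],
    [[0,0,-1],[0,0,0]],
    [[0,0,-1],[0,0,0]],
    [[0,0,-1],[0,0,0]]
  ]
}}

```text
clock: 20.77
position: [551.6, 150.2, 167.9]
eef_rot: [[-0.079, 0.997, 0.001], [0.997, 0.079, 0.0], [0.0, 0.001, -1.0]]
contact_force: [0.2, -0.0, -0.3]
finger_gap: 0.649
grasp_force: 0.0
```

Call:
{"op": "carry_out", "data": {
  "commands": [
    [[-1,0,0],[0,0,0]],
    [[-1,0,0],[0,0,0]],
    [[-1,0,0],[0,0,0]],
    [[-1,0,0],[0,0,0]],
    [[-1,0,0],[0,0,0]]
  ]
}}

```text
clock: 21.18
position: [559.6, 49.7, 167.0]
eef_rot: [[-0.079, 0.997, 0.001], [0.997, 0.079, 0.0], [-0.0, 0.001, -1.0]]
contact_force: [0.7, 0.1, -0.2]
finger_gap: 0.642
grasp_force: 0.0
```

```bash
python3 - <<'E'
from h import *
from station import env,eyes
d=eyes.read_camera('wrist');pickle.dump(d,open('w5.pkl','wb'));cv2.imwrite('pics/w5.png',d['image'][:,:,::-1])
s=env.sense();print(s['clock'],s['position'],s['contact_force'],s['finger_gap'])
E
```

```text
21.2333 [559.86475623  46.07208864 166.95550213] [-0.32981882 -2.05132142 -0.55970522] 0.6437913714629038
```

View pics/w5.png

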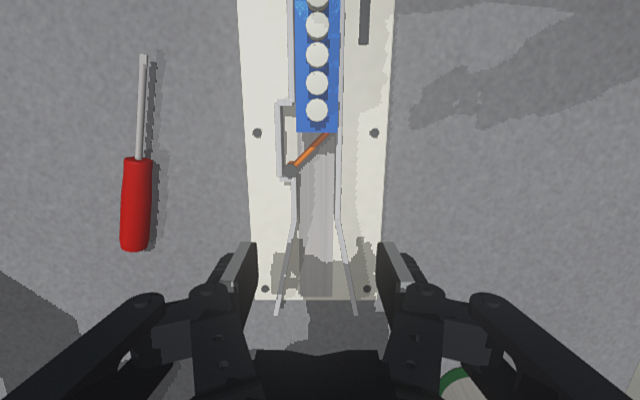

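The view shows the rack standing in the lane with its flat end at (317,131). The shut gate lies across the lane from (290,170) to (325,135), and the gripper is clear. Handing in.

```bash
python3 -c "
from station import env
print(env.sign_off())"
```

```text
the job is handed in; nothing more can be done
None
```

The blue rack went through the gate and home on the end stop, was drawn back against the shut gate and held at about 5 N, then was let go behind it. The job is handed in; the sign-off returned no verdict.

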